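Clamp a square stack of blanks under a drilling template

ROBOT

A 7-joint arm with a two-finger parallel gripper is mounted at the origin on the work surface. World frame = base frame: x ahead of the robot, y to its left, z up, the work surface at z = 0. Lengths are in m, angles in rad, forces in N, time in s.
With the tool pointing down it reaches from about 0.35 to 0.9 m from the base axis. Payload 8.1 kg.
Tool frame: the origin (TCP) lies on the centre line of the jaws, within the pads' length; the fingertips stand 11 mm ahead of it and the grasp point (between the pads) lies 8 mm behind it (arm.nose_length is the distance from the TCP to the fingertips, in m); z points along the fingers, y is the line along which they close (so a half turn about z gives the same grasp; the last joint's range is limited). The gripper opens to 92 mm and grips with 3 to 60 N. Pads are 19 mm wide; open, the fingers measure 130 mm over their backs; the gripper's body (75 mm by 190 mm) begins 47 mm behind the grasp point.
Start: joints at [-1.31, 0.434, 0.025, 1.573, -0.012, 1.134, -0.075], TCP at [0.222, 0.584, 0.238] pointing down, gripper open.
Joint ranges: [-2.62, 2.62], [-0.44, 2.09], [-1.27, 1.32], [0.08, 2.57], [-1.32, 4.46], [0.12, 2], [-2.74, 2.74]. Speed limits (rad/s): [2.22, 2.22, 3.01, 3.01, 3.14, 3.14, 3.14].

INTERFACE

Orientations are given as a rotation vector (axis times angle).
In Python, from cell import arm gives the robot as it stands.
- The arm moves only by the tool jog_arm, never from a script. Its argument "moves" is a list of rows, each a list of 4 numbers: the shift along the tool's x, y, z in m, then the turn about the tool's z in rad. In form: [[tx, ty, tz, spin], ...]. A call has 1 to 20 rows; each row is the pose to reach, as a shift and turn from the pose commanded when the call began, along the tool's axes at that moment; what a row does not reach only later rows make up. A row lasts 1/8 s, in which the tool goes at most 62.5 mm and 10.7 degrees, less where a joint would pass 70% of its speed; a pose out of reach is approached as far as the arm can. A call with a gripper value outside its range is refused whole. "hand" is the finger opening in m, from 0 to 0.0918, set as the call begins (left out, the last holds). The fingers move at their own pace and stop on an object; "newtons" is the grip in N (left out, the last holds). Time passes only in rows, so rows that repeat a pose let the fingers close. It gives the time, the measured TCP pose, the force, the opening and the grip force at its end, in the units of the state.
- arm.observe(): the state, without advancing time (a new reading comes with each control period).
- arm.get_image(name): name is "scene" or "side" or "wrist"; returns a dict with "color" (420x560x3 uint8, red, green, blue), "z_map" (420x560 float32, m along the optical axis (not along the pixel's ray), 0 where there is no reading), "fx", "fy", "cx", "cy" (pixels), "rvec" (rotation vector, rad) and "tvec" (3), from world to camera coordinates, as OpenCV has them. Camera axes: x right, y down, z forward; pixel columns grow to the right and rows downward; lengths in m; the calibration is good to about 2 mm. The wrist camera is an equidistant fisheye: a pixel r from the principal point sees the ray r / f radians off the axis. A picture is of the moment at which its call begins.
- arm.sign_off(): hands the job in; it is judged then, once.
The state is a dict: "clock": time; "joints": joint angles; "dq": joint speeds; "joint_efforts": joint torques, N m; "position": TCP position; "ee_rot": TCP orientation; "force": force on the tool from outside, world axes, zero at the start; "ft_torque": the same for the moment, N m; "width": opening from 0.0 (shut) to 1.0 (fully open); "gripper_force": force on a finger pad.
Only numpy, scipy, OpenCV 4.12 (cv2) and the standard library are available. Lean on these libraries where they do the work, as an engineer would, in place of code of your own. Each camera call takes 0.05 s, during which the arm holds its last target. There are 200 camera calls.

TASK

Get the plywood blanks ready for drilling as one batch: wind the vise wide open with its crank, stack every blank flat on the vise bed between the jaws, squarely one on another along the middle of the bed, and lay the red template squarely on top. Only when the whole stack is laid, wind the jaw back in until the stack is gripped and the orange sprung pad is pushed more than halfway into the jaw. Leave the other things on the bench where they are.

Things in the scene. Friction and masses are not known exactly. Their poses are not given: they have to be found in the camera images.
- vise: Blue vise, fixed to the bench. Origin on the bench top; x runs along the screw from the crank (-x end, nearest the robot) to the fixed jaw, z up. Bed 110 mm wide (y), its top 20 mm over the bench, open at both y sides. Fixed jaw face at x = +75 mm. Jaws 90 mm wide, tops 95 mm over the bench. Bearing bracket at x = -117 to -131 mm, 60 mm wide, 105 mm high. Place and yaw vary.
- bed (a point): Point on the vise bed's top surface (20 mm over the bench), on its centreline, 60 mm from the fixed jaw's face: where the centre of a blank comes that lies square on the bed with its end against the fixed jaw. Axes as vise.
- jaw (a joint): Moving jaw, m; 0 to 0.055, grows as it opens (towards the vise's -x). With the orange pad standing proud the gap between pad and fixed jaw is 95 mm + this value, so a 120 mm blank enters only above 0.025. Driven by the crank alone, 14 mm per turn; stays where it is left. Starts too narrow for a blank.
- pad (a joint): Orange sprung pad on the moving jaw's face, 70 mm wide, 68 mm high: how far it is pushed back into the jaw, m. 0 = standing 6 mm proud (nothing pressing), 0.006 = fully pushed in. Spring 2.5 N/mm.
- crank (a joint): Angle of the crank, rad, many turns; grows as the vise opens: anticlockwise as seen from the handle end, looking along the vise's +x. jaw = 0.014 * crank / 6.283. At 0, 6.283, 12.566 .. the handle is straight up. Friction about 0.12 N m, some 3 N at the handle.
- crank_axis (a point): Point on the crank's axis, 85 mm over the bench, level with the middle of the handle: the centre of the upright circle of radius 40 mm, square to the vise's x, on which crank_grip travels. Axes as vise.
- crank_grip (a point): Middle of the crank's handle, a black sleeve 18 mm thick, 52 mm long, parallel to the vise's x. It spins freely on its pin, so it can be pinched from above (fingers closing across the vise's x) and led round the circle with the hand kept pointing down. The crank arm begins 31 mm to its +x side. Handle height 45 to 125 mm over the bench.
- template: Red drilling template, a flat plate 120 (x) x 60 (y) x 10 (z) mm with four steel bushings showing, about 0.16 kg. Origin: centre of its underside. It starts flat on the bench.
- blank1: Plywood blank, a flat board 120 (x) x 60 (y) x 12 (z) mm, about 56 g; all blanks are alike. Origin: centre of its underside. Starts flat on the bench; may be absent (3 to 5 are present).
- blank2: Plywood blank, a flat board 120 (x) x 60 (y) x 12 (z) mm, about 56 g; all blanks are alike. Origin: centre of its underside. Starts flat on the bench; may be absent (3 to 5 are present).
- blank3: Plywood blank, a flat board 120 (x) x 60 (y) x 12 (z) mm, about 56 g; all blanks are alike. Origin: centre of its underside. Starts flat on the bench; may be absent (3 to 5 are present).
- blank4: Plywood blank, a flat board 120 (x) x 60 (y) x 12 (z) mm, about 56 g; all blanks are alike. Origin: centre of its underside. Starts flat on the bench; may be absent (3 to 5 are present).
- blank5: Plywood blank, a flat board 120 (x) x 60 (y) x 12 (z) mm, about 56 g; all blanks are alike. Origin: centre of its underside. Starts flat on the bench; may be absent (3 to 5 are present).
- tin: Bystander: red tin, 80 mm across, 70 mm high, near left; origin centre of underside.
- screwdriver: Bystander: screwdriver lying on the bench at the far right, about 200 mm long.
- tape_measure: Bystander: yellow tape measure, 70 x 40 x 65 mm, near right; origin centre of underside.
Things that resemble listed ones, but are neither listed nor needed, are in the scene too. What is shaped like the blank1 but green or yellow is not meant. Leave any green or purple look-alike of the blank5 alone.

How it is judged:
By the outcome, as a careful person would: the job done as asked, in the order asked, and still so for the second after the job is handed in, with the robot touching nothing.
Of blank1, blank2, blank3, blank4, blank5 only 3 to 5 are there at a start; the rules pass over those that are not, and their reading is None.
At some moment in a run one of blank1, blank2, blank3, blank4, blank5, template may be knocked a few centimetres aside while the robot is not near it.
Once in a run the grip may slacken for a moment while it holds something.
It also fails if it takes over 210 s, if anything falls off the work surface, if the arm or the gripper's body presses on something with over 40 N, if the wrist force passes 120 N, or if a joint passes its speed limit or range.

## Working session

There is one attempt and no reset: what is moved stays moved. The work goes in short steps, Python scripts to look and compute and a tool call to move; the robot and the scene stay as the last step left them, time stands still between calls to the robot, and variables do not carry over. Pictures are saved under pics/ and viewed, at most 14 in all, crops included, and the job is handed in when it is done.

Besides the shell and the picture viewer there is one more tool, called after "Request:" as name(argument=value, ...) on one line, values as JSON. jog_arm: Moves the arm, as the interface text tells. Its arguments: {"type":"object","properties":{"moves":{"type":"array"},"hand":{"type":"number"},"newtons":{"type":"number"}},"required":["moves"]}

```bash
mkdir -p pics; ls; python3 - <<'E'
from cell import arm
import cv2
s=arm.observe(); print(s)
for n in ("scene","side","wrist"):
    im=arm.get_image(n); cv2.imwrite(f"pics/{n}0.png",im["color"][:,:,::-1]); print(n,im["fx"],im["fy"],im["cx"],im["cy"],im["rvec"],im["tvec"])
E
```

```text
pics
{'clock': 0.0, 'joints': array([-1.30959194,  0.43519979,  0.02497217,  1.57405897, -0.0116043 ,
        1.13401015, -0.07510749]), 'dq': array([-1.21499304e-03, -6.26511181e-06,  4.08137966e-04,  1.01200128e-03,
        9.41182443e-04, -6.45009726e-04,  9.77728070e-04]), 'joint_efforts': array([-4.26726046e-04, -6.67855453e+01,  9.84612554e-01, -3.14456999e+01,
       -6.05940144e-02,  4.28924127e-02,  1.65153779e-04]), 'position': array([0.22227387, 0.58362764, 0.23697411]), 'ee_rot': array([-5.68410698e-01, -3.08959648e+00,  2.39451795e-03]), 'force': array([ 0.5528626 ,  0.0781272 , -0.44991649]), 'ft_torque': array([-0.00076112,  0.00250412,  0.02823454]), 'gripper_force': 0.0, 'width': 1.001989949343947}
scene 530.3649104489442 530.3649104489442 278.5855175699137 210.33447187543766 [ 2.44191507  0.91606408 -0.25222234] [-0.3412838  -0.26464052  1.99598189]
side 524.1452941880924 524.1452941880924 271.61949116564625 205.87254025750298 [ 2.06380022 -0.37855108  0.21893957] [-0.49716375  0.15949051  1.60060243]
wrist 325.19226210127806 325.19226210127806 276.5556428398827 216.52529322600054 [-2.3700501  -1.63345332 -0.25146083] [-0.62483686 -0.03763578  0.39218937]
```

View pics/scene0.png

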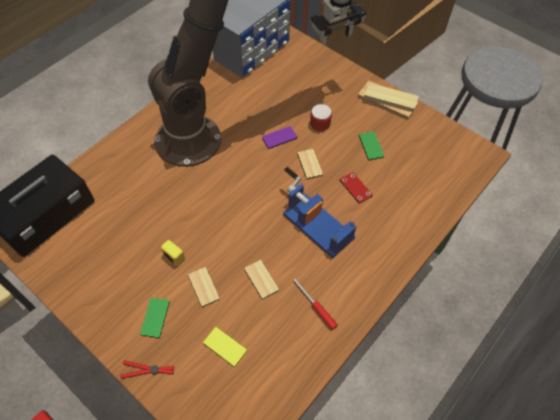

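View pics/side0.png

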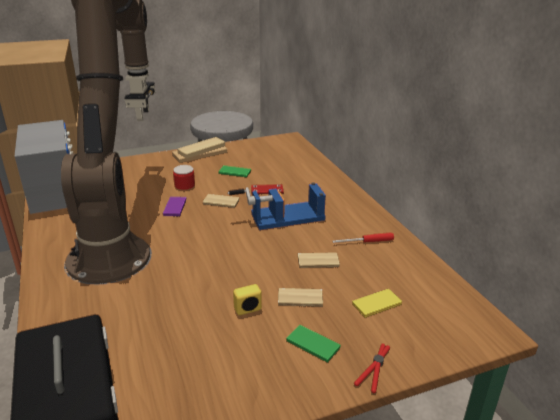

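The scene picture shows plywood-coloured boards at (310,163), (204,286) and (261,279), with two longer planks at (390,97) that may be off the bench. The red template is at (356,187) and the vise at (320,222), its crank handle near (292,173). Look-alikes: green (371,145) and (155,317), purple (280,137), yellow (225,346), red tin (321,117). Next I measure the candidates.

```bash
cat > h.py <<'E'
import numpy as np, cv2
from cell import arm
from scipy.spatial.transform import Rotation as R
def cam(n):
    im=arm.get_image(n); im["R"]=cv2.Rodrigues(np.array(im["rvec"],float))[0]; im["t"]=np.array(im["tvec"],float).ravel(); im["n"]=n
    im["hsv"]=cv2.cvtColor(im["color"],cv2.COLOR_RGB2HSV); return im
def rays(im,uv):
    uv=np.atleast_2d(np.asarray(uv,float)); p=(uv-[im["cx"],im["cy"]])/[im["fx"],im["fy"]]
    if im["n"]=="wrist":
        r=np.linalg.norm(p,axis=1,keepdims=True)+1e-12; d=np.hstack([p/r*np.sin(r),np.cos(r)])
    else: d=np.hstack([p,np.ones((len(p),1))])
    return -im["R"].T@im["t"], d@im["R"]
def plane(im,uv,z):
    c,d=rays(im,uv); return c+d*((z-c[2])/d[:,2])[:,None]
def proj(im,P):
    q=np.atleast_2d(P)@im["R"].T+im["t"]
    if im["n"]=="wrist":
        a=np.arctan2(np.hypot(q[:,0],q[:,1]),q[:,2])/np.hypot(q[:,0],q[:,1]); p=q[:,:2]*a[:,None]
    else: p=q[:,:2]/q[:,2:]
    return p*[im["fx"],im["fy"]]+[im["cx"],im["cy"]]
def cloud(im,m):
    v,u=np.nonzero(m&(im["z_map"]>0)); c,d=rays(im,np.c_[u,v])
    zc=(d@im["R"].T)[:,2]; return c+d*(im["z_map"][v,u]/zc)[:,None]
def blobs(im,lo,hi,minpx=60):
    m=cv2.inRange(im["hsv"],np.array(lo),np.array(hi))
    n,lab,st,ce=cv2.connectedComponentsWithStats(m)
    return [(lab==i,ce[i],st[i,4]) for i in range(1,n) if st[i,4]>=minpx]
def rect(P):
    (x,y),(w,h),a=cv2.minAreaRect(P[:,:2].astype(np.float32))
    if w<h: w,h,a=h,w,a+90
    return np.array([x,y]),w,h,(a+90)%180-90   # centre, long, short, yaw deg of long side
E
python3 - <<'E'
from h import *
for n in ("scene","side"):
    im=cam(n)
    for nm,uv in (("scene",[(310,163),(204,286),(261,279),(225,346),(305,310)]),("side",[(221,201),(300,297),(318,260)])):
        if nm==n:
            for u,v in uv: print(n,u,v,im["hsv"][v,u],np.round(cloud(im,np.pad(np.ones((1,1),bool),((v,419-v),(u,559-u)))),3))
    for nm,lo,hi,z in (("ply",(14,40,165),(27,150,255),.012),("red",(170,150,60),(180,255,255),.01),("red2",(0,190,100),(5,255,255),.01),("blue",(105,100,30),(125,255,255),.02),("orange",(8,200,120),(15,255,255),.05)):
        for m,c,a in blobs(im,lo,hi):
            v,u=np.nonzero(m); P=cloud(im,m); print(n,nm,np.round(c),a,*[np.round(x,3) for x in rect(plane(im,np.c_[u,v],z))],"z",np.round(np.percentile(P[:,2],[5,50,95]),3) if len(P) else "")
E
```

```text
scene 310 163 [ 19  98 215] [[0.416 0.216 0.006]]
scene 204 286 [ 20  96 218] [[ 0.475 -0.383  0.016]]
scene 261 279 [ 18 102 213] [[ 0.593 -0.247  0.016]]
scene 225 346 [ 31 152 226] [[ 0.657 -0.477  0.013]]
scene 305 310 [ 13 148 165] [[ 0.761 -0.23  -0.001]]
scene ply [425.  10.] 87 [0.266 1.198] 0.244 0.015 88.413 z [-0.427 -0.415 -0.403]
scene ply [300.  48.] 178 [0.002 0.655] 0.149 0.075 -83.796 z [-0.005  0.001  0.008]
scene ply [250.  94.] 1222 [0.024 0.351] 0.459 0.133 -88.62 z [-0.006  0.001  0.008]
scene ply [346.  73.] 302 [0.237 0.665] 0.144 0.114 82.704 z [-0.006  0.001  0.008]
scene ply [386.  93.] 975 [0.395 0.685] 0.302 0.165 33.511 z [-0.004  0.036  0.045]
scene ply [304.  83.] 114 [0.15  0.505] 0.139 0.047 89.606 z [-0.005  0.001  0.009]
scene ply [214.  82.] 67 [-0.127  0.269] 0.078 0.042 63.555 z [-0.006  0.001  0.005]
scene ply [334. 101.] 110 [0.303 0.51 ] 0.084 0.061 -38.566 z [-0.007  0.001  0.006]
scene ply [337. 141.] 2062 [0.429 0.38 ] 0.44 0.16 84.598 z [-0.006  0.002  0.015]
scene ply [148. 114.] 87 [-0.199 -0.019] 0.099 0.04 87.981 z [-0.006 -0.     0.0
[... 6541 characters left out ...]
 0.008 89.8 z [-0.001  0.001  0.003]
side ply [158. 380.] 65 [ 0.054 -0.536] 0.095 0.005 88.773 z [-0.001  0.002  0.005]
side ply [344. 390.] 104 [ 0.433 -0.693] 0.121 0.008 86.197 z [-0.002  0.001  0.003]
side ply [388. 380.] 60 [ 0.537 -0.721] 0.064 0.007 88.949 z [-0.002  0.001  0.003]
side red2 [182. 181.] 206 [0.317 0.422] 0.137 0.074 69.183 z [0.01  0.04  0.061]
side red2 [379. 238.] 144 [ 0.819 -0.208] 0.099 0.031 -6.966 z [0.007 0.018 0.026]
side red2 [384. 350.] 69 [ 0.576 -0.637] 0.033 0.018 39.991 z [0.01  0.014 0.017]
side red2 [371. 375.] 234 [ 0.509 -0.696] 0.086 0.048 38.353 z [0.009 0.013 0.016]
side blue [289. 210.] 1784 [0.629 0.076] 0.282 0.258 -6.845 z [0.009 0.024 0.097]
```

```bash
cat >> h.py <<'E'
def boards(im,lo=(14,40,150),hi=(26,124,255),z=.012,amin=300,wmin=.035,wmax=.085,lmax=.16):
    out=[]
    m=cv2.inRange(im["hsv"],np.array(lo),np.array(hi)); m=cv2.morphologyEx(m,cv2.MORPH_OPEN,np.ones((3,3),np.uint8))
    for c in cv2.findContours(m,cv2.RETR_EXTERNAL,cv2.CHAIN_APPROX_NONE)[0]:
        if cv2.contourArea(c)<amin: continue
        f=np.zeros(m.shape,np.uint8); cv2.drawContours(f,[c],-1,1,-1); v,u=np.nonzero(f)
        P=plane(im,np.c_[u,v],z); cc,l,w,a=rect(P)
        if wmin<w<wmax and .08<l<lmax: out.append((P[:,:2].mean(0),cc,l,w,a,(round(u.mean()),round(v.mean()))))
    return out
E
python3 - <<'E'
from h import *
np.set_printoptions(precision=4,suppress=True)
ims={}
for n in ("scene","side"):
    im=cam(n); ims[n]=im
    for b in boards(im,amin=150): print(n,*b)
    m=[b for b in blobs(im,(105,100,30),(125,255,255),500)][0][0]
    P=cloud(im,m); z=P[:,2]
    for lo,hi in((.012,.03),(.085,.11)):
        Q=P[(z>lo)&(z<hi)]; print(n,"vise",lo,len(Q),*rect(Q)); 
    np.save(f"/tmp/{n}.npy",P)
    # dark handle pixels near crank
    u0,v0=(292,173) if n=="scene" else (237,192)
    sub=np.zeros((420,560),bool); sub[v0-15:v0+16,u0-20:u0+21]=True
    k=sub&(im["hsv"][:,:,2]<60); Q=cloud(im,k); print(n,"handle",k.sum(),np.median(Q,0),np.percentile(Q,[5,95],axis=0))
    for nm,lo,hi in(("orange",(5,150,100),(14,255,255)),):
        k=cv2.inRange(im["hsv"],np.array(lo),np.array(hi))>0; Q=cloud(im,k); Q=Q[(Q[:,2]>.03)&(Q[:,2]<.1)&(abs(Q[:,0]-.6)<.15)&(abs(Q[:,1]-.08)<.15)]; print("pad",len(Q),np.median(Q,0) if len(Q) else 0)
a=ims["scene"]["color"][120:280,230:420]; b=ims["side"]["color"][160:250,190:350]
o=np.zeros((600,800,3),np.uint8); A=cv2.resize(a,None,fx=3.5,fy=3.5,interpolation=cv2.INTER_CUBIC)[:600,:460]; 
B=cv2.resize(b[10:80,30:145],None,fx=2.9,fy=2.9,interpolation=cv2.INTER_CUBIC); o[:A.shape[0],:A.shape[1]]=A; o[:B.shape[0],465:465+B.shape[1]]=B[:,:335]
C=cv2.resize(ims["scene"]["color"][70:130,340:440],None,fx=3.3,fy=3.3); o[300:300+C.shape[0],465:465+C.shape[1]]=C
cv2.imwrite("pics/crop1.png",o[:,:,::-1])
E
```

```text
scene [ 0.4705 -0.3835] [ 0.4696 -0.3833] 0.12215922772884369 0.06381930410861969 -23.12854766845703 (203, 286)
scene [ 0.5909 -0.2441] [ 0.5899 -0.244 ] 0.12221536040306091 0.06295750290155411 -18.865394592285156 (261, 278)
scene [0.417  0.2137] [0.4161 0.2141] 0.12283793091773987 0.06209394708275795 -33.38418960571289 (310, 163)
scene vise 0.012 1029 [0.6038 0.0283] 0.22820501029491425 0.11190176010131836 -4.83221435546875
scene vise 0.085 375 [0.6331 0.024 ] 0.17880098521709442 0.0879799872636795 -5.1087188720703125
scene handle 34 [0.4388 0.0754 0.1141] [[0.4183 0.0696 0.1098]
 [0.4583 0.0806 0.1189]]
pad 119 [0.5797 0.0293 0.0685]
side [ 0.4694 -0.3828] [ 0.4703 -0.3829] 0.12190195173025131 0.06350108236074448 -21.380081176757812 (300, 295)
side [ 0.5899 -0.2438] [ 0.5897 -0.243 ] 0.12098641693592072 0.06362003833055496 -18.209228515625 (318, 258)
side [0.4153 0.2149] [0.4153 0.2158] 0.12213349342346191 0.0669502392411232 -33.72272491455078 (220, 199)
side vise 0.012 895 [0.5982 0.0246] 0.23363465070724487 0.11713710427284241 -2.3062896728515625
side vise 0.085 276 [0.599  0.0224] 0.23522259294986725 0.08840132504701614 -4.06951904296875
side handle 60 [0.4385 0.0726 0.1088] [[0.4147 0.0356 0.0635]
 [0.4854 0.0797 0.1168]]
pad 8 [0.5763 0.0097 0.0911]
```

View pics/crop1.png

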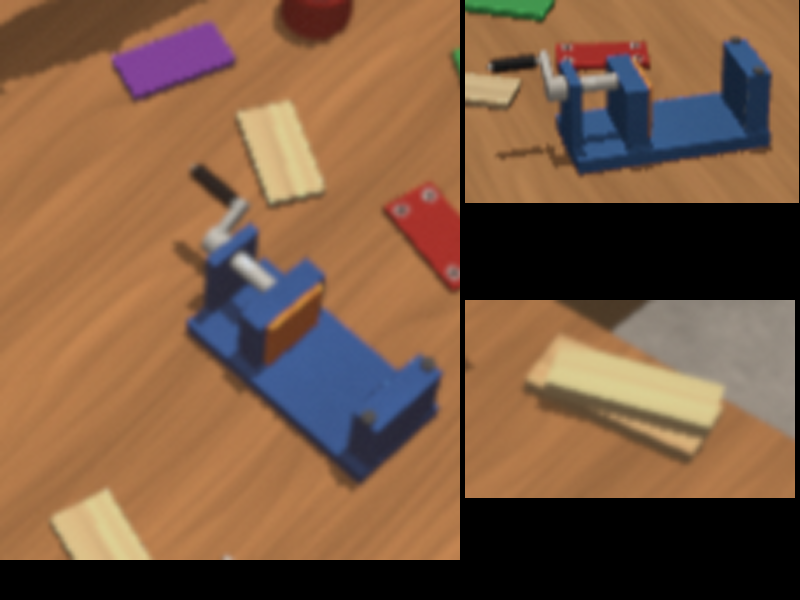

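The crop shows the vise with its crank handle up and to the left at scene (292,173), and only three 120x60 plywood blanks. The long planks at (390,97) are about 200–300 mm, so they are not blanks. I choose blanks at scene (310,163), (204,286), (261,279) and the red plate with bushings at (356,187). Now a wrist view over the vise.

```bash
cat >> h.py <<'E'
def go(x,y,z,yaw=None,s=None):
    """shift/spin in tool axes to world TCP x,y,z with tool-x at yaw deg (mod 180)"""
    s=s or arm.observe(); M=R.from_rotvec(s["ee_rot"]).as_matrix(); d=M.T@(np.array([x,y,z])-s["position"])
    cur=np.degrees(np.arctan2(M[1,0],M[0,0])); sp=0
    if yaw is not None: sp=-np.radians((yaw-cur+90)%180-90)
    n=max(np.linalg.norm(d)/.0625,abs(sp)/.1867)
    print("move",np.round(d,4),"spin",round(sp,4),"rows>=",round(n,1),"yaw now",round(cur,2),"pos",np.round(s["position"],4),"q7",round(s["joints"][6],2))
E
python3 - <<'E'
from h import *
im=cam("wrist"); s=arm.observe(); M=R.from_rotvec(s["ee_rot"]).as_matrix()
print("cam in tool",M.T@(-im["R"].T@im["t"]-s["position"]),"axis in tool",M.T@im["R"][2])
go(.52,.04,.36,-4.8)
E
```

```text
cam in tool [ 0.08228194  0.00027656 -0.14784302] axis in tool [-3.01438723e-01  6.38098946e-04  9.53485338e-01]
move [-0.4717 -0.4025 -0.1223] spin -0.2801 rows>= 10.1 yaw now 159.15 pos [0.2224 0.584  0.2376] q7 -0.08
```

Request:
jog_arm(moves=[[-0.472,-0.4025,-0.122,-0.28],[-0.472,-0.4025,-0.122,-0.28],[-0.472,-0.4025,-0.122,-0.28],[-0.472,-0.4025,-0.122,-0.28],[-0.472,-0.4025,-0.122,-0.28],[-0.472,-0.4025,-0.122,-0.28],[-0.472,-0.4025,-0.122,-0.28],[-0.472,-0.4025,-0.122,-0.28],[-0.472,-0.4025,-0.122,-0.28],[-0.472,-0.4025,-0.122,-0.28],[-0.472,-0.4025,-0.122,-0.28],[-0.472,-0.4025,-0.122,-0.28],[-0.472,-0.4025,-0.122,-0.28]])

```text
clock: 2.02
position: [0.5196, 0.0417, 0.3594]
ee_rot: [-0.128, -3.138, -0.001]
force: [-0.0, 0.7, 0.1]
width: 1.002
gripper_force: 0.0
```

```bash
python3 - <<'E'
from h import *
np.set_printoptions(precision=4,suppress=True)
im=cam("wrist"); cv2.imwrite("pics/w1.png",im["color"][:,:,::-1]); np.savez("/tmp/w1.npz",**{k:v for k,v in im.items()})
for b in boards(im): print(*b)
m=[b for b in blobs(im,(105,100,30),(125,255,255),500)]
for mm,c,a in m:
    P=cloud(im,mm); z=P[:,2]; print(c,a)
    for lo,hi in((.012,.03),(.085,.11)):
        Q=P[(z>lo)&(z<hi)]; 
        if len(Q)>50: print("vise",lo,len(Q),*rect(Q),np.median(Q[:,2]))
go(.52,.04,.36,-4.8)
E
```

```text
[ 0.5886 -0.2414] [ 0.5901 -0.2423] 0.11970420926809311 0.05972937494516373 -18.649734497070312 (119, 226)
[ 0.4691 -0.3804] [ 0.47   -0.3818] 0.11904089152812958 0.05947431921958923 -23.184829711914062 (46, 170)
[0.4183 0.2125] [0.4174 0.2141] 0.11936577409505844 0.05991283804178238 -33.69521713256836 (381, 100)
[273.7112 226.8368] 9322
vise 0.012 5337 [0.6023 0.0313] 0.232500359416008 0.10845723003149033 -5.193603515625 0.021034877413553477
vise 0.085 2478 [0.5929 0.0321] 0.21582774817943573 0.08969476819038391 -5.169952392578125 0.09609602434276321
move [-0.0005 -0.0017 -0.0006] spin 0.0026 rows>= 0.0 yaw now 175.35 pos [0.5196 0.0417 0.3594] q7 1.38
```

View pics/w1.png

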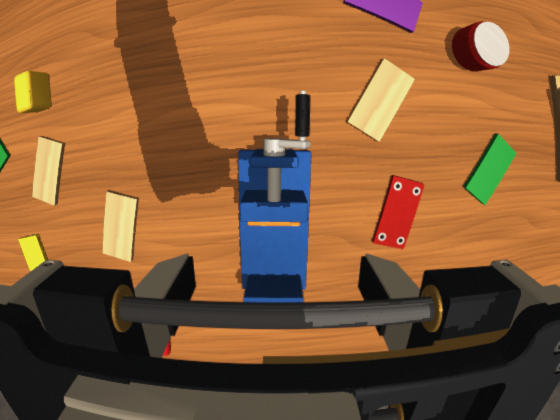

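The wrist view shows the crank handle at (303,115), vise along column 275 with the pad at (274,224) and the fixed jaw at row 280. The blanks are at (381,100), (46,170), (119,226) and the template at (398,212). All agree with the earlier positions.

```bash
python3 - <<'E'
from h import *
np.set_printoptions(precision=4,suppress=True)
im=dict(np.load("/tmp/w1.npz")); im={k:(v.item() if v.ndim==0 else v) for k,v in im.items()}
yaw=np.radians(-5.18); B=np.array([[np.cos(yaw),-np.sin(yaw)],[np.sin(yaw),np.cos(yaw)]])
mm=[b for b in blobs(im,(105,100,30),(125,255,255),500)][0][0]
v,u=np.nonzero(mm)
# tops by plane-casting: classify by depth height, then cast on true plane
c,d=rays(im,np.c_[u,v]); zc=(d@im["R"].T)[:,2]; P=c+d*(im["z_map"][v,u]/zc)[:,None]
for z0,tol in((.02,.006),(.095,.006),(.105,.005)):
    k=abs(P[:,2]-z0)<tol; Q=plane(im,np.c_[u,v][k],z0)[:,:2]@B
    h,e=np.histogram(Q[:,0],bins=np.arange(.44,.75,.005)); print(z0,k.sum(),"y",np.percentile(Q[:,1],[.5,99.5])); print([(round(a,3),n) for a,n in zip(e,h) if n])
m2=cv2.inRange(im["hsv"],np.array((5,180,120)),np.array((16,255,255))); sub=np.zeros_like(m2); sub[215:232,240:305]=1
Q=cloud(im,(m2*sub)>0); print("pad",len(Q),np.percentile(Q[:,2],[10,50,90]),np.median(Q[:,:2]@B,0),np.percentile(Q[:,:2]@B,[2,98],axis=0))
k=np.zeros((420,560),bool); k[88:138,292:314]=im["hsv"][88:138,292:314,2]<50
Q=cloud(im,k); Q=Q[Q[:,2]>.08]; V=Q[:,:2]@B; print("handle",len(Q),np.percentile(Q[:,2],[5,50,95]),np.percentile(V,[2,50,98],axis=0))
for z0 in(.02,):
    pass
E
```

```text
0.02 5238 y [0.0318 0.1395]
[(np.float64(0.48), np.int64(85)), (np.float64(0.485), np.int64(88)), (np.float64(0.49), np.int64(83)), (np.float64(0.495), np.int64(71)), (np.float64(0.5), np.int64(82)), (np.float64(0.505), np.int64(122)), (np.float64(0.51), np.int64(199)), (np.float64(0.515), np.int64(171)), (np.float64(0.52), np.int64(176)), (np.float64(0.525), np.int64(188)), (np.float64(0.53), np.int64(183)), (np.float64(0.535), np.int64(186)), (np.float64(0.54), np.int64(101)), (np.float64(0.545), np.int64(31)), (np.float64(0.55), np.int64(25)), (np.float64(0.555), np.int64(14)), (np.float64(0.56), np.int64(4)), (np.float64(0.565), np.int64(3)), (np.float64(0.57), np.int64(3)), (np.float64(0.575), np.int64(3)), (np.float64(0.58), np.int64(3)), (np.float64(0.585), np.int64(5)), (np.float64(0.59), np.int64(19)), (np.float64(0.595), np.int64(45)), (np.float64(0.6), np.int64(163)), (np.float64(0.605), np.int64(199)), (np.float64(0.61), np.int64(196)), (np.float64(0.615), np.int64(195)), (np.float64(0.62), np.int64(189)), (np.float64(0.625), np.int64(181)), (np.float64(0.63), np.int64(18
[... 688 characters left out ...]
int64(4)), (np.float64(0.54), np.int64(255)), (np.float64(0.545), np.int64(244)), (np.float64(0.55), np.int64(230)), (np.float64(0.555), np.int64(271)), (np.float64(0.56), np.int64(219)), (np.float64(0.565), np.int64(140)), (np.float64(0.68), np.int64(81)), (np.float64(0.685), np.int64(167)), (np.float64(0.69), np.int64(151)), (np.float64(0.695), np.int64(13))]
0.105 542 y [0.0559 0.1145]
[(np.float64(0.475), np.int64(14)), (np.float64(0.48), np.int64(186)), (np.float64(0.485), np.int64(186)), (np.float64(0.49), np.int64(156))]
pad 28 [0.0918 0.0928 0.0935] [0.5707 0.0608] [[0.5699 0.052 ]
 [0.5737 0.0937]]
handle 527 [0.1113 0.1147 0.1164] [[0.4048 0.1117]
 [0.4285 0.1187]
 [0.4522 0.1264]]
```

```bash
cat >> h.py <<'E'
YAW=-5.18; _y=np.radians(YAW); B=np.array([[np.cos(_y),-np.sin(_y)],[np.sin(_y),np.cos(_y)]]); V0=np.array([.611,.0855])
def w(x,y): return B@(np.array([x,y])+V0)      # vise xy -> world xy
def v(p): return np.asarray(p)[...,:2]@B-V0    # world -> vise
E
python3 - <<'E'
from h import *
x,y=w(.4175-.611,.1187-.0855); print(x,y); go(x,y,.22,YAW); go(x,y,.1025,YAW)
t0=np.radians(57); print([[0,round(.04*(np.sin(t)-np.sin(t0)),4),round(-.04*(np.cos(t)-np.cos(t0)),4),0] for t in t0+np.radians(18)*np.arange(1,21)])
E
```

```text
0.42651174245418577 0.08052126146983964
move [0.0958 0.0311 0.1395] spin 0.0093 rows>= 2.8 yaw now 175.35 pos [0.5196 0.0417 0.3594] q7 1.38
move [0.0957 0.0311 0.257 ] spin 0.0093 rows>= 4.4 yaw now 175.35 pos [0.5196 0.0417 0.3594] q7 1.38
[[0, np.float64(0.0051), np.float64(0.0114), 0], [0, np.float64(0.0064), np.float64(0.0239), 0], [0, np.float64(0.0038), np.float64(0.0361), 0], [0, np.float64(-0.0025), np.float64(0.047), 0], [0, np.float64(-0.0118), np.float64(0.0553), 0], [0, np.float64(-0.0232), np.float64(0.0604), 0], [0, np.float64(-0.0356), np.float64(0.0617), 0], [0, np.float64(-0.0479), np.float64(0.0591), 0], [0, np.float64(-0.0587), np.float64(0.0529), 0], [0, np.float64(-0.0671), np.float64(0.0436), 0], [0, np.float64(-0.0722), np.float64(0.0321), 0], [0, np.float64(-0.0735), np.float64(0.0197), 0], [0, np.float64(-0.0709), np.float64(0.0075), 0], [0, np.float64(-0.0646), np.float64(-0.0034), 0], [0, np.float64(-0.0553), np.float64(-0.0118), 0], [0, np.float64(-0.0439), np.float64(-0.0169), 0], [0, np.float64(-0.0315), np.float64(-0.0182), 0], [0, np.float64(-0.0192), np.float64(-0.0156), 0], [0, np.float64(-0.0084), np.float64(-0.0093), 0], [0, np.float64(0.0), np.float64(-0.0), 0]]
```

Request:
jog_arm(moves=[[0.096,0.031,0.12,0.009],[0.096,0.031,0.14,0.009],[0.096,0.031,0.16,0.009],[0.096,0.031,0.21,0.009],[0.096,0.031,0.257,0.009],[0.096,0.031,0.257,0.009],[0.096,0.031,0.257,0.009]])

```text
clock: 2.95
position: [0.4278, 0.0796, 0.104]
ee_rot: [0.144, 3.137, 0.001]
force: [0.6, 0.6, 1.0]
width: 1.0
gripper_force: 0.0
```

Request:
jog_arm(moves=[[0,0,0,0],[0,0,0,0],[0,0,0,0],[0,0,0,0],[0,0,0,0]], hand=0.005, newtons=20)

```text
clock: 3.58
position: [0.4272, 0.0789, 0.1028]
ee_rot: [-0.146, -3.138, -0.0]
force: [-0.0, -0.1, 0.1]
width: 0.505
gripper_force: 0.0
```

```bash
python3 - <<'E'
from h import *
s=arm.observe(); print(s["clock"],s["width"]*.0918,s["gripper_force"],s["force"],v(s["position"]),s["position"])
im=cam("wrist"); cv2.imwrite("pics/w2.png",im["color"][:,:,::-1])
E
```

```text
3.575 0.04636027148659595 0.0 [-0.04918291 -0.10704942  0.09473839] [-0.19269019  0.03160049] [0.42717383 0.07885517 0.10275408]
```

View pics/w2.png

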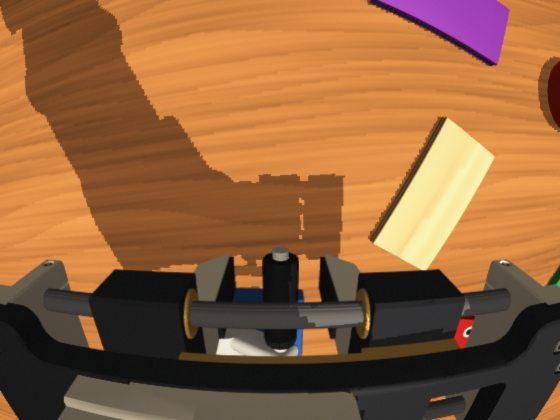

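The wrist view shows the handle at (281,300), centred between the half-closed fingers. I keep closing.

Request:
jog_arm(moves=[[0,0.0015,0,0],[0,0.0015,0,0],[0,0.0015,0,0],[0,0.0015,0,0],[0,0.0015,0,0],[0,0.0015,0,0]])

```text
clock: 4.38
position: [0.4273, 0.0806, 0.1027]
ee_rot: [0.146, 3.138, 0.0]
force: [-0.7, 1.4, -0.2]
width: 0.187
gripper_force: 20.0
```

Request:
jog_arm(moves=[[0,0.0051,0.0114,0],[0,0.0064,0.0239,0],[0,0.0038,0.0361,0],[0,-0.0025,0.047,0],[0,-0.0118,0.0553,0],[0,-0.0232,0.0604,0],[0,-0.0356,0.0617,0],[0,-0.0479,0.0591,0],[0,-0.0587,0.0529,0],[0,-0.0671,0.0436,0]])

```text
clock: 5.62
position: [0.4213, 0.0137, 0.0588]
ee_rot: [0.145, 3.138, 0.001]
force: [0.3, 6.1, 0.1]
width: 0.187
gripper_force: 20.0
```

```bash
python3 - <<'E'
from h import *
s=arm.observe(); print(s["clock"],s["width"]*.0918,s["gripper_force"],s["force"],v(s["position"]),s["position"])
go(*w(s["position"][:2]@B@np.array([1,0])-.611,-.04*np.sin(np.radians(57-0))),.1025,YAW)
E
```

```text
5.625 0.017174387661138466 20.01472681760788 [0.30976092 6.10568721 0.05062219] [-0.19263045 -0.03379667] [0.42132895 0.0137197  0.05881925]
move [-0.      0.0003 -0.0437] spin -0.0019 rows>= 0.7 yaw now 174.71 pos [0.4213 0.0137 0.0588] q7 1.48
```

Request:
jog_arm(moves=[[0,-0.0051,-0.0114,0],[0,-0.0064,-0.0239,0],[0,-0.0038,-0.0361,0],[0,0.0025,-0.047,0],[0,0.0118,-0.0553,0],[0,0.0232,-0.0604,0],[0,0.0356,-0.0617,0],[0,0.0479,-0.0591,0],[0,0.0587,-0.0529,0],[0,0.0671,-0.0436,0],[0,0.0722,-0.0321,0],[0,0.0735,-0.0197,0],[0,0.0709,-0.0075,0],[0,0.0646,0.0034,0],[0,0.0553,0.0118,0],[0,0.0439,0.0169,0],[0,0.0315,0.0182,0],[0,0.0192,0.0156,0],[0,0.0084,0.0093,0],[0,0,0,0]])

```text
clock: 8.12
position: [0.4213, 0.0137, 0.059]
ee_rot: [0.145, 3.138, 0.001]
force: [2.7, 5.6, -1.1]
width: 0.188
gripper_force: 20.0
```

Request:
jog_arm(moves=[[0,-0.0051,-0.0114,0],[0,-0.0064,-0.0239,0],[0,-0.0038,-0.0361,0],[0,0.0025,-0.047,0],[0,0.0118,-0.0553,0],[0,0.0232,-0.0604,0],[0,0.0356,-0.0617,0],[0,0.0479,-0.0591,0],[0,0.0587,-0.0529,0],[0,0.0671,-0.0436,0],[0,0.0722,-0.0321,0],[0,0.0735,-0.0197,0],[0,0.0709,-0.0075,0],[0,0.0646,0.0034,0],[0,0.0553,0.0118,0],[0,0.0439,0.0169,0],[0,0.0315,0.0182,0],[0,0.0192,0.0156,0],[0,0.0084,0.0093,0],[0,0,0,0]])

```text
clock: 10.62
position: [0.4213, 0.0138, 0.0589]
ee_rot: [0.145, 3.138, 0.001]
force: [3.6, 5.6, -1.7]
width: 0.188
gripper_force: 20.0
```

Request:
jog_arm(moves=[[0,-0.0051,-0.0114,0],[0,-0.0064,-0.0239,0],[0,-0.0038,-0.0361,0],[0,0.0025,-0.047,0],[0,0.005,-0.0502,0],[0,0.005,-0.0502,0]])

```text
clock: 11.38
position: [0.4217, 0.0189, 0.1097]
ee_rot: [0.145, 3.138, 0.0]
force: [1.0, -2.1, 5.8]
width: 0.188
gripper_force: 20.0
```

```bash
python3 - <<'E'
from h import *
s=arm.observe(); print(s["clock"],s["width"]*.0918,s["gripper_force"],s["force"],v(s["position"]),s["position"])
E
```

```text
11.375 0.01723090175671009 19.999729692935944 [ 1.00090028 -2.05561269  5.8045733 ] [-0.19273549 -0.02865015] [0.42168899 0.01885469 0.1096882 ]
```

Request:
jog_arm(moves=[[0,0.0083,-0.0064,0],[0,0.0083,-0.0064,0],[0,0.0083,-0.0064,0]])

```text
clock: 11.75
position: [0.4224, 0.0269, 0.1158]
ee_rot: [0.146, 3.138, 0.0]
force: [-0.6, -1.6, 8.6]
width: 0.192
gripper_force: 20.0
```

Request:
jog_arm(moves=[[0,0,0,0],[0,0,0,0],[0,0,0,0],[0,0,0,0],[0,0,-0.03,0],[0,0,-0.08,0],[0,0,-0.13,0],[-0.05,0.0,-0.18,0],[-0.09,0,-0.23,0],[-0.09,0,-0.24,0],[-0.09,0,-0.24,0],[-0.09,0,-0.24,0]], hand=0.0918)

```text
clock: 13.25
position: [0.5109, 0.0185, 0.3545]
ee_rot: [-0.145, -3.136, 0.0]
force: [0.3, 0.1, 0.2]
width: 0.999
gripper_force: 0.0
```

```bash
cat >> h.py <<'E'
def tmpl(im,z=.01):
    m=cv2.inRange(im["hsv"],np.array((0,150,60)),np.array((6,255,255)))|cv2.inRange(im["hsv"],np.array((172,150,60)),np.array((180,255,255)))
    for c in cv2.findContours(m,cv2.RETR_EXTERNAL,cv2.CHAIN_APPROX_NONE)[0]:
        if cv2.contourArea(c)<500: continue
        P=plane(im,c[:,0],z); q=rect(P)
        if .1<q[1]<.14 and .045<q[2]<.075: print("template",*q,c[:,0].mean(0))
def look():
    im=cam("wrist"); s=arm.observe(); print(s["clock"],"V",v(s["position"]),s["position"],"w",s["width"]*.0918,"F",s["force"])
    for b in boards(im): print("blank",*b[1:],"v",v(b[1]))
    tmpl(im)
    return im
def pad(im):
    m=cv2.inRange(im["hsv"],np.array((5,180,120)),np.array((16,255,255)))>0
    Q=cloud(im,m); X=v(Q); k=(Q[:,2]>.085)&(Q[:,2]<.1)&(abs(X[:,1])<.036)&(X[:,0]>-.1)&(X[:,0]<0)
    print("pad",k.sum(),np.percentile(X[k],[5,50,95],axis=0) if k.any() else "")
np.set_printoptions(precision=4,suppress=True)
E
python3 - <<'E'
from h import *
im=look(); pad(im); go(.417,.214,.1,-33.6); go(.417,.214,.013,-33.6)
E
```

```text
13.3 V [-0.104  -0.0209] [0.5108 0.0185 0.3544] w 0.09196400208136828 F [-0.3875  0.0017 -0.4307]
blank [ 0.5904 -0.2425] 0.1203584372997284 0.05987561121582985 -18.943878173828125 (131, 232) v [-0.0012 -0.2737]
blank [ 0.4702 -0.3819] 0.11951888352632523 0.059609804302453995 -23.17845916748047 (55, 176) v [-0.1082 -0.4234]
blank [0.4172 0.214 ] 0.11939163506031036 0.05978165194392204 -33.424713134765625 (395, 104) v [-0.2148  0.1653]
template [0.6051 0.2402] 0.12015137821435928 0.06303881853818893 -16.830039978027344 [411.6543 215.5585]
pad 107 [[-0.0798 -0.0315]
 [-0.0772 -0.0159]
 [-0.0754  0.0033]]
move [0.1109 0.186  0.2546] spin 0.4938 rows>= 5.3 yaw now 174.69 pos [0.5108 0.0185 0.3544] q7 1.38
move [0.1107 0.1861 0.3416] spin 0.4938 rows>= 6.5 yaw now 174.69 pos [0.5108 0.0185 0.3544] q7 1.38
```

Request:
jog_arm(moves=[[0.111,0.186,0.2,0.494],[0.111,0.186,0.2,0.494],[0.111,0.186,0.2,0.494],[0.111,0.186,0.25,0.494],[0.111,0.186,0.29,0.494],[0.111,0.186,0.325,0.494],[0.111,0.186,0.325,0.494],[0.111,0.186,0.341,0.494],[0.111,0.186,0.341,0.494],[0.111,0.186,0.341,0.494]])

```text
clock: 14.55
position: [0.4184, 0.2137, 0.0151]
ee_rot: [-0.909, -3.007, 0.0]
force: [-0.3, -0.5, -0.5]
width: 0.996
gripper_force: 0.0
```

Request:
jog_arm(moves=[[0,0,0,0],[0,0,0,0],[0,0,0,0],[0,0,0,0],[0,0,0,0],[0,0,0,0],[0,0,-0.05,0],[0,0,-0.11,0],[0,0,-0.11,0]], hand=0.04, newtons=30)

```text
clock: 15.68
position: [0.421, 0.2154, 0.1285]
ee_rot: [0.907, 3.003, 0.01]
force: [0.5, 0.1, -1.4]
width: 0.649
gripper_force: 30.0
```

```bash
python3 - <<'E'
from h import *
im=cam("wrist"); cv2.imwrite("pics/w3.png",im["color"][:,:,::-1]); s=arm.observe(); print(s["clock"],s["width"]*.0918,s["gripper_force"],s["position"])
for b in boards(im,z=s["position"][2]-.001): print(*b)
x,y=w(.013,0); go(x,y,.15,YAW); go(x,y,.034,YAW)
E
```

```text
15.725 0.059760912085229455 29.999942779541016 [0.4197 0.2148 0.1264]
move [-0.2774 -0.0388 -0.0233] spin -0.4963 rows>= 4.5 yaw now 146.38 pos [0.4197 0.2148 0.1264] q7 0.47
move [-0.2772 -0.0393  0.0927] spin -0.4963 rows>= 4.7 yaw now 146.38 pos [0.4197 0.2148 0.1264] q7 0.47
```

View pics/w3.png

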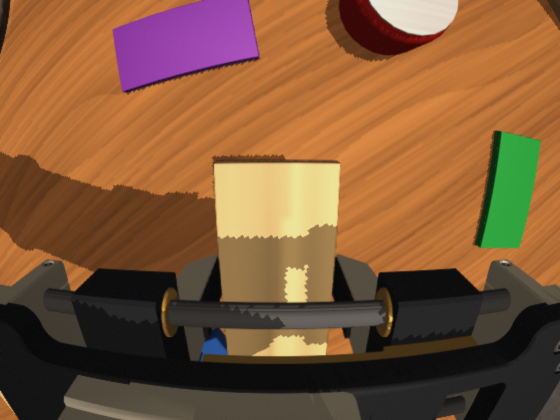

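The blank is held square, its near end at rows 161 between columns 215–339. I check its offset along the fingers.

```bash
cat >> h.py <<'E'
def held(im,lo=(10,40,60),hi=(30,150,255),dz=.002):
    s=arm.observe(); M=R.from_rotvec(s["ee_rot"]).as_matrix(); z=s["position"][2]-dz
    m=cv2.inRange(im["hsv"],np.array(lo),np.array(hi))>0
    g=np.array([(u,vv) for u in range(200,360,3) for vv in range(60,290)]); P=plane(im,g,z)-s["position"]; T=P@M
    return T,g,m
E
python3 - <<'E'
from h import *
im=cam("wrist"); s=arm.observe(); M=R.from_rotvec(s["ee_rot"]).as_matrix()
for uv in((217,163),(337,162),(277,162)): print((plane(im,[uv],s["position"][2]-.002)-s["position"])@M)
x,y=w(.012,0); go(x,y,.2,YAW); go(x,y,.035,YAW)
E
```

```text
[[ 0.0606 -0.0267  0.0019]]
[[0.0611 0.03   0.002 ]]
[[0.0608 0.0016 0.002 ]]
move [-0.277  -0.0382 -0.075 ] spin -0.4963 rows>= 4.6 yaw now 146.38 pos [0.4187 0.2141 0.125 ] q7 0.47
move [-0.2769 -0.0384  0.09  ] spin -0.4963 rows>= 4.7 yaw now 146.38 pos [0.4187 0.2141 0.125 ] q7 0.47
```

Request:
jog_arm(moves=[[0,0,-0.05,0],[-0.05,-0.01,-0.075,-0.2],[-0.277,-0.039,-0.075,-0.496],[-0.277,-0.039,-0.075,-0.496],[-0.277,-0.039,-0.075,-0.496],[-0.277,-0.039,-0.075,-0.496],[-0.277,-0.039,-0.075,-0.496],[-0.277,-0.039,-0.075,-0.496],[-0.277,-0.039,-0.03,-0.496],[-0.277,-0.039,0.02,-0.496],[-0.277,-0.039,0.05,-0.496],[-0.277,-0.039,0.05,-0.496],[-0.277,-0.039,0.05,-0.496]])

```text
clock: 17.4
position: [0.628, 0.0291, 0.0758]
ee_rot: [0.141, 3.137, 0.001]
force: [0.4, -0.6, -0.6]
width: 0.645
gripper_force: 30.0
```

```bash
python3 - <<'E'
from h import *
im=cam("wrist"); s=arm.observe(); cv2.imwrite("pics/w4.png",im["color"][:,:,::-1]); print(s["clock"],s["width"]*.0918,s["gripper_force"],s["position"],v(s["position"]),s["force"])
x,y=w(.012,-.001); go(x,y,.035,YAW)
E
```

```text
17.45 0.05935045265974171 29.999845325946808 [0.6285 0.0289 0.0763] [0.0123 0.    ] [ 0.5816 -0.1469 -0.3197]
move [ 0.0004 -0.001   0.0413] spin 0.0004 rows>= 0.7 yaw now 174.84 pos [0.6285 0.0289 0.0763] q7 1.45
```

View pics/w4.png

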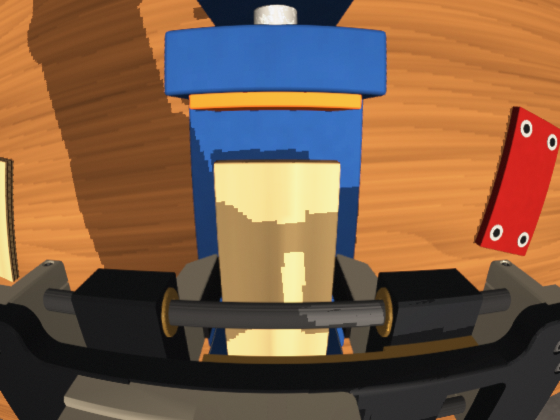

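The blank (columns 214–339, centre 276.5) is centred with the moving jaw (166–386, centre 276), with clear space to the orange pad at row 100. I lower it straight down.

Request:
jog_arm(moves=[[0,0,0.03,0],[0,0,0.041,0],[0,0,0.041,0],[0,0,0.041,0],[0,0,0.041,0]])

```text
clock: 18.08
position: [0.6281, 0.0282, 0.0343]
ee_rot: [0.143, 3.138, 0.0]
force: [-0.6, -0.5, -0.9]
width: 0.65
gripper_force: 30.0
```

Request:
jog_arm(moves=[[0,0,0,0],[0,0,0,0],[0,0,0,0],[0,0,0,0],[0,0,-0.05,0],[0,0,-0.11,0],[0,0,-0.17,0],[0.06,0,-0.23,0],[0.12,0,-0.28,0],[0.14,0,-0.32,0],[0.14,0,-0.32,0],[0.14,0,-0.32,0]], hand=0.0918)

```text
clock: 19.58
position: [0.4885, 0.0409, 0.3547]
ee_rot: [0.142, 3.136, 0.001]
force: [0.6, -0.2, -1.9]
width: 0.997
gripper_force: 0.0
```

```bash
python3 - <<'E'
from h import *
im=look(); pad(im)
print("placed:"); [print(*b[1:],v(b[1])) for b in boards(im,z=.032) if abs(v(b[1])[1])<.05]
x,y=.590,-.2425
go(x,y,.1,-18.9); go(x,y,.013,-18.9)
E
```

```text
19.625 V [-0.1281 -0.0008] [0.4886 0.0408 0.3533] w 0.09185426575027149 F [ 0.1691 -0.9252 -0.0494]
blank [0.6362 0.028 ] 0.12374584376811981 0.06226121261715889 -5.3037567138671875 (276, 258) v [ 0.0201 -0.0002]
blank [ 0.5903 -0.2424] 0.11847717314958572 0.05954726040363312 -19.091827392578125 (122, 242) v [-0.0013 -0.2736]
blank [ 0.4703 -0.3818] 0.11933878809213638 0.059798020869493484 -23.143043518066406 (48, 188) v [-0.1082 -0.4233]
template [0.6053 0.2402] 0.12042395770549774 0.06272829324007034 -16.959327697753906 [399.4595 227.5189]
pad 33 [[-0.0799 -0.0313]
 [-0.0794 -0.0122]
 [-0.079   0.0067]]
placed:
[0.6268 0.0288] 0.11869876831769943 0.05972182750701904 -5.3037567138671875 (276, 258) [ 0.0107 -0.0002]
move [-0.1266 -0.2729  0.2533] spin 0.2391 rows>= 6.3 yaw now 174.8 pos [0.4886 0.0408 0.3533] q7 1.31
move [-0.1266 -0.2729  0.3403] spin 0.2391 rows>= 7.3 yaw now 174.8 pos [0.4886 0.0408 0.3533] q7 1.31
```

Request:
jog_arm(moves=[[-0.1265,-0.273,0.18,0.239],[-0.1265,-0.273,0.18,0.239],[-0.1265,-0.273,0.18,0.239],[-0.1265,-0.273,0.18,0.239],[-0.1265,-0.273,0.2,0.239],[-0.1265,-0.273,0.22,0.239],[-0.1265,-0.273,0.28,0.239],[-0.1265,-0.273,0.32,0.239],[-0.1265,-0.273,0.34,0.239],[-0.1265,-0.273,0.34,0.239],[-0.1265,-0.273,0.34,0.239]])

```text
clock: 21.0
position: [0.5896, -0.2429, 0.0132]
ee_rot: [-0.516, -3.099, 0.001]
force: [0.1, -0.3, -0.1]
width: 1.005
gripper_force: 0.0
```

Request:
jog_arm(moves=[[0,0,0,0],[0,0,0,0],[0,0,0,0],[0,0,0,0],[0,0,0,0],[0,0,0,0],[0,0,-0.05,0],[0,0,-0.11,0],[0,0,-0.17,0],[0,0,-0.17,0]], hand=0.04, newtons=30)

```text
clock: 22.25
position: [0.5922, -0.2439, 0.1891]
ee_rot: [0.515, 3.09, -0.002]
force: [0.3, 0.4, -1.5]
width: 0.648
gripper_force: 30.0
```

```bash
cat >> h.py <<'E'
def near_end(im,lo,hi,dz=.002):
    """held plate: near edge in tool x and its side edges in tool y"""
    s=arm.observe(); M=R.from_rotvec(s["ee_rot"]).as_matrix()
    m=cv2.inRange(im["hsv"],np.array(lo),np.array(hi)); m=cv2.morphologyEx(m,cv2.MORPH_OPEN,np.ones((3,3),np.uint8))
    for u in(235,255,277,300,320):
        r=next((i for i in range(120,230) if m[i:i+12,u].all()),None)
        if r is not None: print("end",u,r,(plane(im,[(u,r)],s["position"][2]-dz)-s["position"])@M)
    for r in(170,180,190):
        k=np.nonzero(m[r,200:360])[0]+200
        if len(k): print("side",r,k[[0,-1]],k[[0,-1]].mean())
    print(s["clock"],"w",s["width"]*.0918,s["gripper_force"],"F",s["force"],"V",v(s["position"]))
E
python3 - <<'E'
from h import *
im=cam("wrist"); near_end(im,(14,40,150),(26,124,255))
x,y=w(.012,0); go(x,y,.19,YAW); go(x,y,.085,YAW)
E
```

```text
end 255 169 [[ 0.056  -0.0102  0.0017]]
end 277 169 [[0.0559 0.0003 0.0017]]
end 300 186 [[0.0477 0.0113 0.0018]]
end 320 169 [[0.0561 0.0207 0.0017]]
side 170 [236 332] 284.0
side 180 [235 331] 283.0
side 190 [239 330] 284.5
22.3 w 0.05994461770842526 29.99995082616806 F [-0.236   0.0035 -2.0635] V [-0.0008 -0.2742]
move [ 0.0526  0.2694 -0.004 ] spin -0.2394 rows>= 4.4 yaw now 161.1 pos [ 0.5907 -0.243   0.1861] q7 1.71
move [0.0531 0.2694 0.101 ] spin -0.2394 rows>= 4.7 yaw now 161.1 pos [ 0.5907 -0.243   0.1861] q7 1.71
```

Request:
jog_arm(moves=[[0.0526,0.2694,-0.004,-0.239],[0.0526,0.2694,-0.004,-0.239],[0.0526,0.2694,-0.004,-0.239],[0.0526,0.2694,-0.004,-0.239],[0.0526,0.2694,-0.004,-0.239],[0.0526,0.2694,-0.004,-0.239],[0.0526,0.2694,0.04,-0.239],[0.0526,0.2694,0.08,-0.239],[0.0526,0.2694,0.101,-0.239],[0.0526,0.2694,0.101,-0.239],[0.0526,0.2694,0.101,-0.239]])

```text
clock: 23.68
position: [0.6273, 0.0282, 0.0832]
ee_rot: [0.145, 3.138, -0.001]
force: [0.1, 0.2, -0.5]
width: 0.652
gripper_force: 30.0
```

```bash
python3 - <<'E'
from h import *
im=cam("wrist"); near_end(im,(10,30,90),(30,150,255)); cv2.imwrite("pics/w5.png",im["color"][:,:,::-1])
x,y=w(.012,0); go(x,y,.047,YAW)
E
```

```text
end 235 152 [[ 0.0665 -0.019   0.0019]]
end 255 152 [[ 0.0664 -0.0098  0.0019]]
end 277 152 [[0.0663 0.0003 0.0019]]
end 300 152 [[0.0664 0.0109 0.0019]]
end 320 152 [[0.0665 0.0202 0.0019]]
side 170 [213 340] 276.5
side 180 [214 339] 276.5
side 190 [214 339] 276.5
23.725 w 0.059960776568006115 29.999876618385315 F [ 0.3763  0.6141 -0.9381] V [ 0.0115 -0.0004]
move [-0.0004  0.0004  0.0367] spin -0.0015 rows>= 0.6 yaw now 174.74 pos [0.6276 0.0285 0.0837] q7 1.48
```

View pics/w5.png

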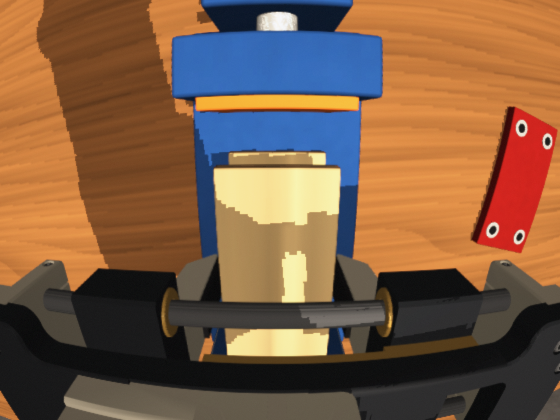

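The held blank's near end is at row 167, against 161 for the first one, so it sits about 3 mm towards the fixed jaw in the hand. I correct that and lower it onto the first blank (end visible at row 152).

Request:
jog_arm(moves=[[0.003,0.0003,0.02,0],[0.003,0.0003,0.0365,0],[0.003,0.0003,0.0365,0],[0.003,0.0003,0.0365,0],[0.003,0.0003,0.0365,0]])

```text
clock: 24.35
position: [0.6242, 0.0299, 0.0465]
ee_rot: [0.143, 3.138, 0.0]
force: [-0.3, -1.1, -1.3]
width: 0.649
gripper_force: 30.0
```

Request:
jog_arm(moves=[[0,0,0,0],[0,0,0,0],[0,0,0,0],[0,0,0,0],[0,0,-0.05,0],[0,0,-0.11,0],[0,0,-0.17,0],[0.06,0,-0.23,0],[0.12,0,-0.28,0],[0.14,0,-0.31,0],[0.14,0,-0.31,0],[0.14,0,-0.31,0]], hand=0.0918)

```text
clock: 25.85
position: [0.4847, 0.0427, 0.3567]
ee_rot: [0.142, 3.137, 0.001]
force: [0.2, 0.2, -0.3]
width: 1.0
gripper_force: 0.0
```

```bash
python3 - <<'E'
from h import *
im=look()
print("placed:"); [print(*b[1:],v(b[1])) for b in boards(im,z=.044) if abs(v(b[1])[1])<.05]
x,y=.4705,-.382
go(x,y,.1,-23.2); go(x,y,.013,-23.2)
E
```

```text
25.9 V [-0.132   0.0007] [0.4848 0.0426 0.3556] w 0.0917767394852775 F [-0.7547  0.6789 -0.5664]
blank [0.6405 0.0291] 0.1256607472896576 0.0641707181930542 -5.153968811035156 (276, 261) v [0.0243 0.0013]
blank [ 0.4706 -0.3818] 0.11893710494041443 0.05941540747880936 -22.812698364257812 (49, 190) v [-0.1079 -0.4233]
template [0.6047 0.2403] 0.1205345094203949 0.06261837482452393 -16.740806579589844 [397.4062 230.1042]
placed:
[0.625  0.0304] 0.11749572306871414 0.06000114604830742 -5.153968811035156 (276, 261) [0.0087 0.0013]
move [-0.0243 -0.4241  0.2556] spin 0.3141 rows>= 7.9 yaw now 174.8 pos [0.4848 0.0426 0.3556] q7 1.32
move [-0.0243 -0.4241  0.3426] spin 0.3141 rows>= 8.7 yaw now 174.8 pos [0.4848 0.0426 0.3556] q7 1.32
```

Request:
jog_arm(moves=[[-0.024,-0.424,0.18,0.313],[-0.024,-0.424,0.18,0.313],[-0.024,-0.424,0.18,0.313],[-0.024,-0.424,0.18,0.313],[-0.024,-0.424,0.18,0.313],[-0.024,-0.424,0.18,0.313],[-0.024,-0.424,0.2,0.313],[-0.024,-0.424,0.22,0.313],[-0.024,-0.424,0.28,0.313],[-0.024,-0.424,0.32,0.313],[-0.024,-0.424,0.342,0.313],[-0.024,-0.424,0.342,0.313],[-0.024,-0.424,0.342,0.313]])

```text
clock: 27.52
position: [0.4689, -0.382, 0.0121]
ee_rot: [-0.631, -3.074, -0.0]
force: [0.3, -0.3, 0.1]
width: 0.996
gripper_force: 0.0
```

Request:
jog_arm(moves=[[0,0,0,0],[0,0,0,0],[0,0,0,0],[0,0,0,0],[0,0,0,0],[0,0,0,0],[0,0,-0.05,0],[0,0,-0.11,0],[0,0,-0.17,0],[0,0,-0.18,0],[0,0,-0.18,0]], hand=0.04, newtons=30)

```text
clock: 28.9
position: [0.4703, -0.3817, 0.1945]
ee_rot: [0.63, 3.077, 0.0]
force: [0.4, 1.3, -0.5]
width: 0.652
gripper_force: 30.0
```

```bash
python3 - <<'E'
from h import *
im=cam("wrist"); near_end(im,(10,30,90),(30,150,255))
x,y=w(.011,-.0005); go(x,y,.2,YAW); go(x,y,.095,YAW)
E
```

```text
end 235 167 [[ 0.0583 -0.0194  0.0021]]
end 255 167 [[ 0.0582 -0.01    0.0021]]
end 277 166 [[0.0587 0.0003 0.0021]]
end 300 165 [[0.0592 0.0111 0.0021]]
end 320 166 [[0.0588 0.0206 0.0021]]
side 170 [214 340] 277.0
side 180 [214 339] 276.5
side 190 [215 339] 277.0
28.95 w 0.05950287583636928 29.999919533729553 F [ 0.0724  0.6002 -0.5574] V [-0.1087 -0.4227]
move [ 0.0162  0.4386 -0.0065] spin -0.3132 rows>= 7.0 yaw now 156.87 pos [ 0.4698 -0.3812  0.1933] q7 1.99
move [0.0161 0.4385 0.0985] spin -0.3132 rows>= 7.2 yaw now 156.87 pos [ 0.4698 -0.3812  0.1933] q7 1.99
```

Request:
jog_arm(moves=[[0.018,0.4386,-0.006,-0.313],[0.018,0.4386,-0.006,-0.313],[0.018,0.4386,-0.006,-0.313],[0.018,0.4386,-0.006,-0.313],[0.018,0.4386,-0.006,-0.313],[0.018,0.4386,-0.006,-0.313],[0.018,0.4386,-0.006,-0.313],[0.018,0.4386,-0.006,-0.313],[0.018,0.4386,0.04,-0.313],[0.018,0.4386,0.08,-0.313],[0.018,0.4386,0.0985,-0.313],[0.018,0.4386,0.0985,-0.313],[0.018,0.4386,0.0985,-0.313]])

```text
clock: 30.58
position: [0.6267, 0.0283, 0.0969]
ee_rot: [0.143, 3.137, 0.0]
force: [-0.0, -0.2, -0.1]
width: 0.644
gripper_force: 30.0
```

```bash
python3 - <<'E'
from h import *
im=cam("wrist"); near_end(im,(10,30,90),(30,150,255)); cv2.imwrite("pics/w6.png",im["color"][:,:,::-1])
x,y=w(.0095,-.0002); go(x,y,.0588,YAW)
E
```

```text
end 235 150 [[ 0.0673 -0.0188  0.0018]]
end 255 150 [[ 0.0671 -0.0095  0.0018]]
end 277 150 [[0.0671 0.0006 0.0018]]
end 300 150 [[0.0671 0.0111 0.0019]]
end 320 150 [[0.0673 0.0204 0.0019]]
side 170 [214 339] 276.5
side 180 [214 339] 276.5
side 190 [215 339] 277.0
30.625 w 0.059644440640416276 29.999866783618927 F [ 0.1342 -0.0614 -0.7261] V [ 0.0108 -0.0006]
move [0.0014 0.0004 0.0384] spin -0.0008 rows>= 0.6 yaw now 174.77 pos [0.6269 0.0284 0.0972] q7 1.54
```

View pics/w6.png

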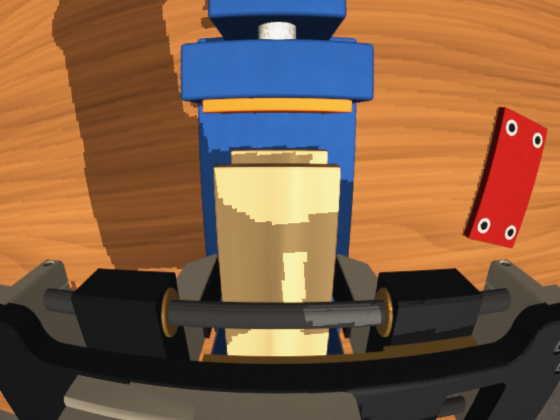

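The held blank (215–339, end row 165) sits over the stack below (232–327, end row 150), which is about 1.5 mm to the left. I trim by 1 mm and lower.

Request:
jog_arm(moves=[[0.0015,0.001,0.02,0],[0.0015,0.001,0.038,0],[0.0015,0.001,0.038,0],[0.0015,0.001,0.038,0],[0.0015,0.001,0.038,0]])

```text
clock: 31.25
position: [0.6245, 0.0296, 0.0579]
ee_rot: [0.143, 3.138, 0.0]
force: [0.2, -0.2, -0.5]
width: 0.647
gripper_force: 30.0
```

Request:
jog_arm(moves=[[0,0,0,0],[0,0,0,0],[0,0,0,0],[0,0,0,0],[0,0,-0.05,0],[0,0,-0.11,0],[0,0,-0.17,0],[0.06,0,-0.23,0],[0.12,0,-0.28,0],[0.14,0,-0.3,0],[0.14,0,-0.3,0],[0.14,0,-0.3,0]], hand=0.0918)

```text
clock: 32.75
position: [0.4851, 0.0425, 0.3578]
ee_rot: [0.142, 3.138, 0.001]
force: [-0.3, 0.6, 0.0]
width: 0.999
gripper_force: 0.0
```

```bash
python3 - <<'E'
from h import *
im=look()
print("placed:"); [print(*b[1:],v(b[1])) for b in boards(im,z=.056) if abs(v(b[1])[1])<.05]
cv2.imwrite("pics/w7.png",im["color"][:,:,::-1])
x,y=.605,.2402
go(x,y,.1,-16.9); go(x,y,.013,-16.9)
E
```

```text
32.8 V [-0.1316  0.0006] [0.4852 0.0424 0.357 ] w 0.09162047076738666 F [-0.2872 -0.5844 -0.1546]
blank [0.6479 0.0281] 0.12936678528785706 0.06569158285856247 -4.931159973144531 (276, 265) v [0.0317 0.001 ]
template [0.6043 0.2405] 0.11949459463357925 0.06261330097913742 -16.74799346923828 [397.4219 229.7135]
placed:
[0.6261 0.0301] 0.11783616989850998 0.05983637273311615 -4.931159973144531 (276, 265) [0.0098 0.001 ]
move [-0.1015  0.2079  0.2569] spin 0.2041 rows>= 5.5 yaw now 174.8 pos [0.4852 0.0424 0.357 ] q7 1.33
move [-0.1015  0.2079  0.3439] spin 0.2041 rows>= 6.6 yaw now 174.8 pos [0.4852 0.0424 0.357 ] q7 1.33
```

View pics/w7.png

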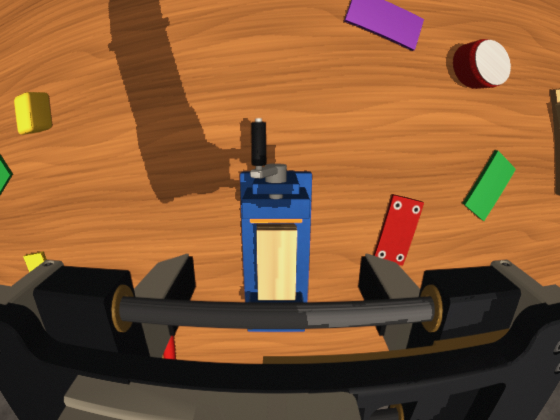

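The stack sits straight between the jaws at (276,263), and the template at (399,229) has not moved. Now I pick up the template.

Request:
jog_arm(moves=[[-0.1013,0.208,0.2,0.204],[-0.1013,0.208,0.2,0.204],[-0.1013,0.208,0.2,0.204],[-0.1013,0.208,0.2,0.204],[-0.1013,0.208,0.22,0.204],[-0.1013,0.208,0.28,0.204],[-0.1013,0.208,0.32,0.204],[-0.1013,0.208,0.344,0.204],[-0.1013,0.208,0.344,0.204],[-0.1013,0.208,0.344,0.204]])

```text
clock: 34.05
position: [0.6037, 0.2392, 0.0115]
ee_rot: [-0.462, -3.104, 0.004]
force: [-4.2, -1.6, 5.9]
width: 1.003
gripper_force: 3.4
```

Request:
jog_arm(moves=[[0,0,0,0],[0,0,0,0],[0,0,0,0],[0,0,0,0],[0,0,0,0],[0,0,0,0],[0,0,-0.05,0],[0,0,-0.11,0],[0,0,-0.17,0],[0,0,-0.19,0],[0,0,-0.19,0]], hand=0.04, newtons=40)

```text
clock: 35.42
position: [0.6056, 0.2407, 0.2056]
ee_rot: [0.461, 3.105, 0.004]
force: [0.0, -1.4, -2.5]
width: 0.652
gripper_force: 40.0
```

```bash
python3 - <<'E'
from h import *
im=cam("wrist"); near_end(im,(0,150,60),(6,255,255),.004)
x,y=w(.0105,0.0003); go(x,y,.21,YAW); go(x,y,.107,YAW)
E
```

```text
end 235 164 [[ 0.0591 -0.0188  0.004 ]]
end 255 164 [[ 0.059  -0.0092  0.004 ]]
end 277 164 [[0.059  0.0012 0.004 ]]
end 300 164 [[0.059  0.0122 0.004 ]]
end 320 164 [[0.0591 0.0218 0.004 ]]
side 170 [214 339] 276.5
side 180 [214 338] 276.0
side 190 [215 338] 276.5
35.475 w 0.05968543185188631 39.998772740364075 F [ 0.0611  0.6654 -2.3797] V [-0.0305  0.2085]
move [-0.0824 -0.1956 -0.0064] spin -0.2044 rows>= 3.4 yaw now 163.11 pos [0.6047 0.2404 0.2036] q7 0.95
move [-0.0824 -0.1956  0.0966] spin -0.2044 rows>= 3.7 yaw now 163.11 pos [0.6047 0.2404 0.2036] q7 0.95
```

Request:
jog_arm(moves=[[-0.0815,-0.1956,-0.006,-0.204],[-0.0815,-0.1956,-0.006,-0.204],[-0.0815,-0.1956,-0.006,-0.204],[-0.0815,-0.1956,-0.006,-0.204],[-0.0815,-0.1956,-0.006,-0.204],[-0.0815,-0.1956,-0.006,-0.204],[-0.0815,-0.1956,0.05,-0.204],[-0.0815,-0.1956,0.0966,-0.204],[-0.0815,-0.1956,0.0966,-0.204],[-0.0815,-0.1956,0.0966,-0.204]])

```text
clock: 36.72
position: [0.6268, 0.0307, 0.1084]
ee_rot: [0.14, 3.137, 0.001]
force: [-0.0, -0.5, -1.8]
width: 0.647
gripper_force: 40.0
```

```bash
python3 - <<'E'
from h import *
im=cam("wrist"); near_end(im,(0,150,60),(6,255,255),.004); cv2.imwrite("pics/w8.png",im["color"][:,:,::-1])
m=cv2.inRange(im["hsv"],np.array((10,30,90)),np.array((30,150,255)))
for r in(156,158): k=np.nonzero(m[r,220:345])[0]+220; print("under",r,k[[0,-1]] if len(k) else "")
x,y=w(.0095,.0005); go(x,y,.0695,YAW)
E
```

```text
end 235 164 [[ 0.0608 -0.0188  0.0038]]
end 255 164 [[ 0.0607 -0.0094  0.0038]]
end 277 164 [[0.0607 0.0009 0.0038]]
end 300 164 [[0.0607 0.0117 0.0038]]
end 320 165 [[0.0604 0.0212 0.0038]]
side 170 [215 338] 276.5
side 180 [215 338] 276.5
side 190 [216 337] 276.5
36.775 w 0.059815100226811004 39.99880313873291 F [ 0.1016  0.6269 -1.965 ] V [0.011  0.0014]
under 156 [227 323]
under 158 [227 322]
move [ 0.0016 -0.0009  0.0396] spin 0.0005 rows>= 0.6 yaw now 174.85 pos [0.6273 0.0304 0.1091] q7 1.5
```

View pics/w8.png

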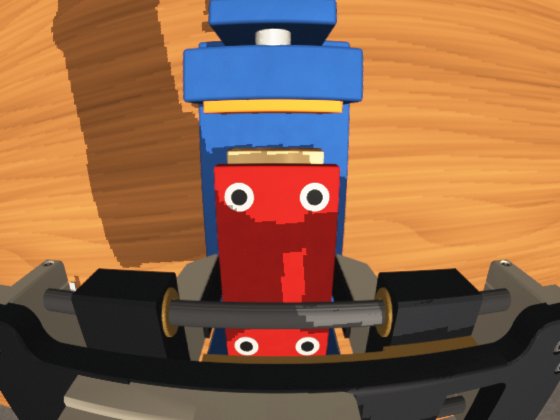

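The held template (215–338) is over the stack (227–323), which is about 1 mm to the right-hand side. I trim and lower.

Request:
jog_arm(moves=[[0.001,-0.001,0.02,0],[0.001,-0.001,0.0395,0],[0.001,-0.001,0.0395,0],[0.001,-0.001,0.0395,0],[0.001,-0.001,0.0395,0]])

```text
clock: 37.4
position: [0.6253, 0.0288, 0.0688]
ee_rot: [0.143, 3.137, 0.001]
force: [-0.3, -0.4, -0.4]
width: 0.652
gripper_force: 40.0
```

Request:
jog_arm(moves=[[0,0,0,0],[0,0,0,0],[0,0,0,0],[0,0,0,0],[0,0,-0.05,0],[0,0,-0.11,0],[0,0,-0.17,0],[0.06,0,-0.23,0],[0.12,0,-0.28,0],[0.14,0,-0.29,0],[0.14,0,-0.29,0],[0.14,0,-0.29,0]], hand=0.0918)

```text
clock: 38.9
position: [0.4856, 0.0414, 0.3576]
ee_rot: [0.142, 3.138, 0.001]
force: [-0.4, 0.5, -0.1]
width: 1.003
gripper_force: 0.0
```

```bash
python3 - <<'E'
from h import *
im=look(); tmpl(im,.066)
m=cv2.inRange(im["hsv"],np.array((0,150,60)),np.array((6,255,255))); m[:,:230]=0; m[:,330:]=0
c=max(cv2.findContours(m,cv2.RETR_EXTERNAL,cv2.CHAIN_APPROX_NONE)[0],key=cv2.contourArea); q=rect(plane(im,c[:,0],.066)); print("T",*q,v(q[0]))
print([len(boards(im))],"depth z",np.percentile(cloud(im,m>0)[:,2],[5,50,95]))
h=im["hsv"]; k=np.zeros((420,560),bool); k[90:180,225:330]=h[90:180,225:330,2]<50
Q=cloud(im,k); X=v(Q); j=(Q[:,2]>.1)&(X[:,0]<-.15); print("handle",j.sum(),np.percentile(Q[j,2],[5,50,95]),np.percentile(X[j],[2,50,98],axis=0))
x,y=w(-.1935,-.021); go(x,y,.1165,YAW)
t0=np.radians(-31); print([[round(.04*(np.sin(t)-np.sin(t0)),4),round(-.04*(np.cos(t)-np.cos(t0)),4)] for t in t0-np.radians(18)*np.arange(1,21)])
E
```

```text
38.95 V [-0.131  -0.0006] [0.4857 0.0413 0.3569] w 0.09185154857692522 F [ 1.0354  0.5268 -0.3089]
template [0.6532 0.0272] 0.13429485261440277 0.06830117106437683 -5.122459411621094 [276.4907 266.6759]
template [0.625  0.0297] 0.11911530792713165 0.0605803020298481 -5.121734619140625 [276.4907 266.6759]
T [0.625  0.0294] 0.11903472244739532 0.058767013251781464 -5.237823486328125 [0.0088 0.0002]
[0] depth z [0.065  0.0664 0.0678]
handle 587 [0.1243 0.1282 0.13  ] [[-0.2063 -0.0272]
 [-0.1828 -0.0198]
 [-0.1584 -0.012 ]]
move [ 0.0623 -0.0204  0.2404] spin -0.0006 rows>= 4.0 yaw now 174.79 pos [0.4857 0.0413 0.3569] q7 1.33
[[np.float64(-0.0096), np.float64(0.008)], [np.float64(-0.0162), np.float64(0.0187)], [np.float64(-0.0192), np.float64(0.0308)], [np.float64(-0.0184), np.float64(0.0433)], [np.float64(-0.0137), np.float64(0.0549)], [np.float64(-0.0056), np.float64(0.0645)], [np.float64(0.005), np.float64(0.0711)], [np.float64(0.0171), np.float64(0.0741)], [np.float64(0.0296), np.float64(0.0733)], [np.float64(0.0412), np.float64(0.0686)], [np.float64(0.0508), np.float64(0.0605)], [np.float64(0.0574), np.float64(0.0499)], [np.float64(0.0604), np.float64(0.0378)], [np.float64(0.0596), np.float64(0.0253)], [np.float64(0.0549), np.float64(0.0137)], [np.float64(0.0468), np.float64(0.0041)], [np.float64(0.0362), np.float64(-0.0025)], [np.float64(0.0241), np.float64(-0.0056)], [np.float64(0.0116), np.float64(-0.0047)], [np.float64(0.0), np.float64(-0.0)]]
```

The whole stack is laid: the template top is at z 0.066, centred at vise y = 0.2 mm and square within 0.1°. The handle is at about −30°, so the jaw is at roughly 54.8 mm. I go back to the crank and wind in 883°, to jaw ≈ 20.5 mm and pad ≈ 4.5 mm in.

Request:
jog_arm(moves=[[0.0623,-0.02,0.1,0],[0.0623,-0.02,0.12,0],[0.0623,-0.02,0.15,0],[0.0623,-0.02,0.2,0],[0.0623,-0.02,0.241,0],[0.0623,-0.02,0.241,0],[0.0623,-0.02,0.241,0]])

```text
clock: 39.83
position: [0.4223, 0.0269, 0.1171]
ee_rot: [-0.144, -3.138, 0.001]
force: [-0.4, -0.6, 1.1]
width: 1.001
gripper_force: 0.0
```

Request:
jog_arm(moves=[[0,0,0,0],[0,0,0,0],[0,0,0,0],[0,0,0,0],[0,0,0,0],[0,0,0,0],[0,0,0,0],[0,0,0,0],[0,0,0,0],[0,0,0,0],[0,0,0,0]], hand=0.005, newtons=20)

```text
clock: 41.2
position: [0.4216, 0.027, 0.1166]
ee_rot: [-0.143, -3.138, 0.0]
force: [-0.5, -1.1, 0.6]
width: 0.183
gripper_force: 20.0
```

Request:
jog_arm(moves=[[0,-0.0096,0.008,0],[0,-0.0162,0.0187,0],[0,-0.0192,0.0308,0],[0,-0.0184,0.0433,0],[0,-0.0137,0.0549,0],[0,-0.0056,0.0645,0],[0,0.005,0.0711,0],[0,0.0171,0.0741,0],[0,0.0296,0.0733,0],[0,0.0412,0.0686,0],[0,0.0508,0.0605,0],[0,0.0574,0.0499,0],[0,0.0604,0.0378,0],[0,0.0596,0.0253,0],[0,0.0549,0.0137,0],[0,0.0468,0.0041,0],[0,0.0362,-0.0025,0],[0,0.0241,-0.0056,0],[0,0.0116,-0.0047,0],[0,0,0,0]])

```text
clock: 43.7
position: [0.4216, 0.0273, 0.1169]
ee_rot: [0.141, 3.138, 0.002]
force: [-0.2, 4.3, 0.9]
width: 0.192
gripper_force: 20.0
```

```bash
python3 - <<'E'
from h import *
s=arm.observe(); print(s["clock"],s["width"]*.0918,s["gripper_force"],s["force"],v(s["position"]),s["position"])
im=cam("scene"); cv2.imwrite("pics/s2.png",cv2.resize(im["color"][150:280,240:400,::-1],None,fx=4,fy=4,interpolation=cv2.INTER_CUBIC))
t0=np.radians(-31); print([[round(.04*(np.sin(t)-np.sin(t0)),4),round(-.04*(np.cos(t)-np.cos(t0)),4)] for t in t0-np.radians(18)*np.arange(1,10)])
E
```

```text
43.7 0.017642272296374203 20.00500738620758 [-0.2494  4.3399  0.9419] [-0.1936 -0.0203] [0.4216 0.0273 0.1169]
[[np.float64(-0.0096), np.float64(0.008)], [np.float64(-0.0162), np.float64(0.0187)], [np.float64(-0.0192), np.float64(0.0308)], [np.float64(-0.0184), np.float64(0.0433)], [np.float64(-0.0137), np.float64(0.0549)], [np.float64(-0.0056), np.float64(0.0645)], [np.float64(0.005), np.float64(0.0711)], [np.float64(0.0171), np.float64(0.0741)], [np.float64(0.0296), np.float64(0.0733)]]
```

View pics/s2.png

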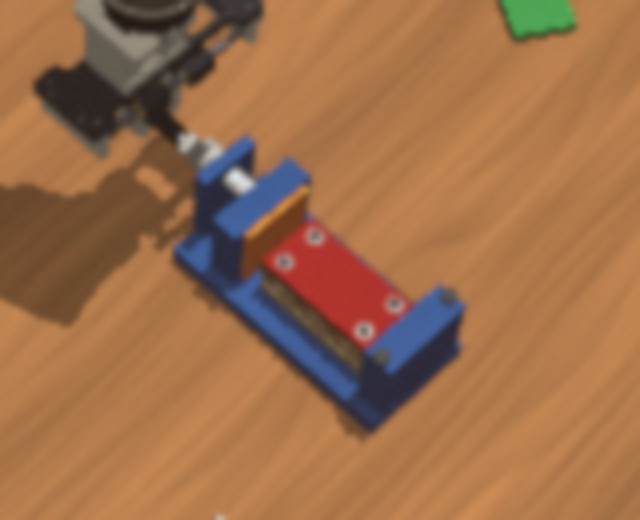

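The scene crop shows the stack square between the jaws, with the red template on top at (340,285) and the pad closing in at (280,225). I wind the next turn.

Request:
jog_arm(moves=[[0,-0.0096,0.008,0],[0,-0.0162,0.0187,0],[0,-0.0192,0.0308,0],[0,-0.0184,0.0433,0],[0,-0.0137,0.0549,0],[0,-0.0056,0.0645,0],[0,0.005,0.0711,0],[0,0.0171,0.0741,0],[0,0.0296,0.0733,0],[0,0.0412,0.0686,0],[0,0.0508,0.0605,0],[0,0.0574,0.0499,0],[0,0.0604,0.0378,0],[0,0.0596,0.0253,0],[0,0.0549,0.0137,0],[0,0.0468,0.0041,0],[0,0.0362,-0.0025,0],[0,0.0241,-0.0056,0],[0,0.0116,-0.0047,0],[0,0,0,0]])

```text
clock: 46.25
position: [0.4216, 0.0272, 0.1169]
ee_rot: [0.141, 3.138, 0.002]
force: [-1.0, 3.8, 1.0]
width: 0.187
gripper_force: 20.0
```

```bash
python3 - <<'E'
from h import *
s=arm.observe(); print(s["clock"],s["width"]*.0918,s["gripper_force"],s["force"],v(s["position"]),s["position"])
im=cam("scene"); cv2.imwrite("pics/s3.png",cv2.resize(im["color"][150:280,240:400,::-1],None,fx=4,fy=4,interpolation=cv2.INTER_CUBIC))
E
```

```text
46.25 0.017191186681875772 20.005677044391632 [-1.004   3.7837  0.9998] [-0.1936 -0.0203] [0.4216 0.0272 0.1169]
```

View pics/s3.png

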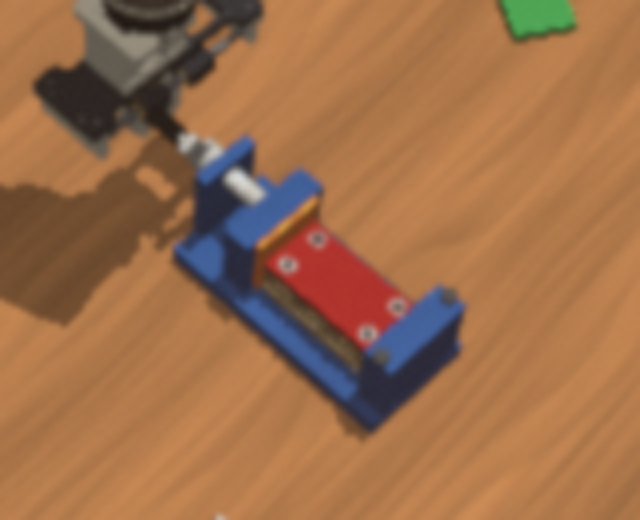

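The pad now touches the stack and has pushed it along towards the fixed jaw; it is still square. I wind the last 162°.

Request:
jog_arm(moves=[[0,-0.0096,0.008,0],[0,-0.0162,0.0187,0],[0,-0.0192,0.0308,0],[0,-0.0184,0.0433,0],[0,-0.0137,0.0549,0],[0,-0.0056,0.0645,0],[0,0.005,0.0711,0],[0,0.0171,0.0741,0],[0,0.0296,0.0733,0],[0,0.0296,0.0733,0],[0,0.0296,0.0733,0]])

```text
clock: 47.68
position: [0.4244, 0.058, 0.0436]
ee_rot: [0.14, 3.138, 0.002]
force: [-0.9, 2.4, -0.3]
width: 0.194
gripper_force: 20.0
```

```bash
python3 - <<'E'
from h import *
s=arm.observe(); p=s["position"]; V=v(p); print(s["clock"],s["width"]*.0918,s["gripper_force"],s["force"],V,p)
th=np.degrees(np.arctan2(V[1],p[2]+.003-.085)); print("theta",th,"jaw",.014*(1+th/360))
E
```

```text
47.675 0.017820287012803058 19.999910295009613 [-0.9123  2.3881 -0.331 ] [-0.1936  0.0106] [0.4244 0.058  0.0436]
theta 164.5955254353081 jaw 0.020400937100261984
```

Request:
jog_arm(moves=[[0,0,0,0],[0,0,0,0],[0,0,0,0],[0,0,0,0],[0,0,0,0],[0,0,-0.05,0],[0,0,-0.11,0],[0,0,-0.17,0],[-0.03,0,-0.23,0],[-0.06,0,-0.29,0],[-0.06,0,-0.315,0],[-0.06,0,-0.315,0],[-0.06,0,-0.315,0]], hand=0.0918)

```text
clock: 49.3
position: [0.4834, 0.0511, 0.3575]
ee_rot: [-0.143, -3.137, 0.0]
force: [-0.3, -0.8, -0.1]
width: 0.999
gripper_force: 0.0
```

```bash
python3 - <<'E'
from h import *
im=look(); pad(im); m=cv2.inRange(im["hsv"],np.array((0,150,60)),np.array((6,255,255))); m[:,:230]=0; m[:,330:]=0
c=max(cv2.findContours(m,cv2.RETR_EXTERNAL,cv2.CHAIN_APPROX_NONE)[0],key=cv2.contourArea); q=rect(plane(im,c[:,0],.066)); print("T",*q,v(q[0]),np.percentile(cloud(im,m>0)[:,2],[5,50,95]))
mm=[b for b in blobs(im,(105,100,30),(125,255,255),400)]
for b,_,_ in mm:
    Q=cloud(im,b); k=abs(Q[:,2]-.096)<.005; X=v(Q[k])[:,0]; h,e=np.histogram(X,np.arange(-.14,.1,.004)); print([(round(float(a),3),int(n)) for a,n in zip(e,h) if n>3])
sc=cam("side")
o=np.zeros((600,800,3),np.uint8); A=cv2.resize(im["color"][140:300,200:350],None,fx=3,fy=3,interpolation=cv2.INTER_CUBIC); o[:480,:450]=A
Bm=cv2.resize(sc["color"][165:240,225:340],None,fx=3,fy=3,interpolation=cv2.INTER_CUBIC); o[:225,455:800]=Bm; cv2.imwrite("pics/f.png",o[:,:,::-1])
E
```

```text
49.35 V [-0.1344  0.009 ] [0.4832 0.0511 0.3571] w 0.09174626250672176 F [-0.203   0.1219 -0.4501]
template [0.6605 0.0253] 0.11116493493318558 0.0679662749171257 -5.005470275878906 [270.4796 272.9321]
pad 0 
T [0.6321 0.0296] 0.09701022505760193 0.05918356031179428 -5.007720947265625 [0.0159 0.0011] [0.0652 0.0664 0.0677]
[(-0.132, 55), (-0.076, 173), (-0.072, 183), (-0.068, 185), (-0.064, 167), (-0.06, 190), (-0.056, 190), (-0.052, 172), (-0.048, 29)]
```

View pics/f.png

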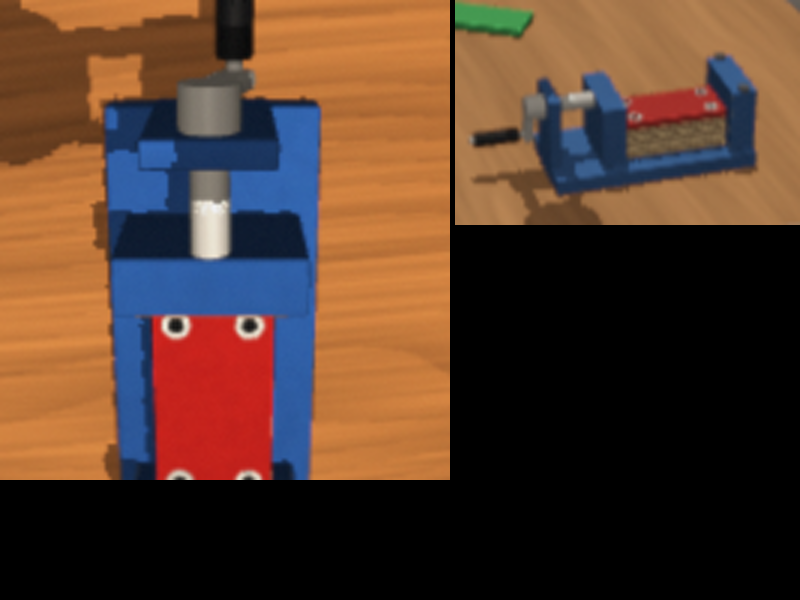

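The wrist crop shows the stack gripped square: template edges at 153–273, the pad no longer standing proud at row 316. The side crop shows all layers flush against both jaws. The jaw front at about −47 mm matches jaw ≈ 20.4 mm, so the pad is about 4.6 mm in.

```bash
python3 -c "
from cell import arm
print(arm.sign_off())"
```

```text
the job is handed in; nothing more can be done
None
```

The job is handed in: the vise was wound wide open, all three blanks present were stacked with the red template on top, and the jaw was wound in until the stack was gripped, with the orange pad about 4.6 mm of 6 mm in by the crank angle; the robot finished clear of everything.

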